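# Unlock and unload the tacking jig by fingertip

## Task

The angle offcut is finished and has to come out of the tacking jig; work with light pushes of the fingertips or the outside of the fingers only, and pinch or lift nothing. Roll a fingertip round the knurled rim of the locking screw, counter-clockwise seen from above, counting at least two full turns but no more than three, so that its point comes out of the keeper slide; then push the keeper by its upright pin straight back as far as it goes. Last, push the angle endways out of its nest along the fence until all of it has passed the keeper and it lies flat on the open half of the jig plate, leave it there with the screw still loose and the keeper open, and disturb nothing else on the bench.

Things in the scene. Friction and masses are not known exactly. Their poses are not given: they have to be found in the camera images.
- jig: Tacking jig fixed to the bench: flat steel plate 170 (x) x 300 (y) x 10 mm. Origin: centre of its underside. x points away from the robot across the plate, y left along it, z up; plate top z = 10 mm. Offsets below are in this frame. A dark bridge (x 22 to 78, y -35 to 35, top z = 42) carries the locking screw. The right half of the plate (y below -24) is open except for the back fence.
- nest (a point): Centre of the nest's floor (x = -33, y = 72, z = 10 mm): a channel 34 mm wide along y between the back fence (x -16 to -4, top z = 20, runs on under the keeper to y = -135) and the front rail (x -62 to -50, top z = 20, y -24 to 117). Its left end has only a low ledge (y 120 to 130, top z = 16), so a fingertip above it can push the angle; its right end is shut by the keeper.
- screw_head (a point): Centre of the locking screw's head, half-way up, on its upright axis (x = 50, y = 0, z = 57 mm when tight; it rises 3 mm a turn as it is backed off). Plain steel cylinder 56 mm across, 20 mm high, finely knurled grippy rim, free all round; 5 mm below it lies the bridge top. A white soapstone line runs from the middle of its top to the rim.
- locking_screw (a joint): Angle of the locking screw in rad: 0 = tight (its start), growing counter-clockwise seen from above, 6.283 a turn, counting on over several turns; stays where left, stop at 22. Right-hand thread; its dog point sits 5 mm deep in a hole of the keeper. Turns with 0.04 N m, some 1.5 N along the rim: a fingertip pressed on the rim with 4 to 8 N and moved round it drags it along.
- push_pin (a point): Middle of the keeper's upright push pin: steel, 12 mm thick (head 15 mm), standing on the keeper's near end from z = 31 to z = 59 mm; this point is at z = 45 (x = -58, y = 0 when shut). It moves with the keeper.
- keeper (a joint): Travel of the keeper in m: 0 = shut (its start, locked by the screw's dog point), 0.064 = fully back against its stop, along +x. A flat steel slide 44 mm wide, lying on the rails (z 20.5 to 31 mm) across the right end of the nest and running back under the bridge; takes 2 N to push once the screw is backed off, stays where left.
- angle_mid (a point): Centre of the angle offcut (half-way up): steel L-section 80 mm long, 30 wide, 30 high, 3 thick, 0.11 kg, loose, lengthwise in the nest, flat leg on the plate, upright leg (its end is the face to push on) along the front rail at x of about -46. Starts at about x = -33, y = 72, z = 25 mm. It has passed the keeper with this centre at y below -62 mm, and lies wholly on the plate down to y = -110.
- paste_tin: Round tin 69 mm across, 32 mm high, on the bench; a bystander. Origin: centre of its underside.
- soapstone: Slim metal soapstone holder, 145 x 16 x 11 mm, lying on the bench; a bystander. Origin: centre of its underside.
- hammer: Chipping hammer 260 x 147 x 27 mm lying on the bench; a bystander. Origin: centre of its underside.
- nut_big: Hexagon nut 30 mm across flats, 16 mm high; a bystander standing behind the jig. Origin: centre of its underside.
- nut_small: Hexagon nut 24 mm across flats, 13 mm high; a bystander on the jig plate, at its far left. Origin: centre of its underside.
- flat_bar: Flat steel bar 110 x 40 x 8 mm lying on the bench; a bystander. Origin: centre of its underside.
- punch: Round centre punch 110 mm long, 12 mm thick, lying on the bench; a bystander. Origin: centre of its underside.
There are look-alikes about, which are no part of the job. Of the things that look like the part that bears angle_mid, the middle-sized one is meant.

How it is judged:
On the way, in this order (a step that is already met when the one before it is completed fails the run):
1. the locking screw is backed off two full turns, the keeper still shut (value of joint locking_screw above 12.4164 rad and value of joint keeper below 0.006 m), for 0.1 s.
2. the keeper is pushed back clear of the nest (value of joint keeper above 0.058 m), for 0.2 s.
3. the angle has passed the keeper (y of angle_mid in the frame of jig below -0.062 m), for 0.1 s.
At the end, for the whole second after the job is handed in: The locking screw is two to three full turns from tight (tolerance 0.15 rad), the keeper is back by at least 58 mm, and the angle lies flat and at rest on the open half of the plate, its centre 62 to 125 mm to the right of the jig's middle and 10 to 75 mm in front of it (value of joint locking_screw between 12.4164 and 18.9996 rad and value of joint keeper above 0.058 m and y of angle_mid in the frame of jig between -0.125 and -0.062 m and x of angle_mid in the frame of jig between -0.075 and -0.01 m and z of angle_mid in the frame of jig between 0.02 and 0.03 m and angle between angle's own z axis and vertical below 0.1 rad and linear speed of angle below 0.01 m/s); the robot touches nothing.
It fails at once if the screw, the keeper or the angle was pinched or pressed hard (over 38 N between the fingers and it) (contact force between the fingers and locking_screw above 38 N or contact force between the fingers and keeper above 38 N or contact force between the fingers and angle above 38 N).
It fails at once if the angle was lifted or tipped (z of angle_mid in the frame of jig above 0.037 m or angle between angle's own z axis and vertical above 0.5 rad).
It fails at once if something else on the bench was moved by more than 25 mm (distance of any of paste_tin, soapstone, hammer, nut_big, nut_small, flat_bar, punch from where it was at the start of the episode above 0.025 m).
It also fails if it takes over 61 s, if anything falls off the work surface, if the arm or the gripper's body presses on something with over 40 N, if the wrist force passes 120 N, or if a joint passes its speed limit or range.

## Robot

A 6-joint arm with a two-finger parallel gripper is mounted at the origin on a cart in front of the work surface, level with it; the furniture and walls round the work are solid. World frame = base frame: x ahead of the robot, y to its left, z up, the work surface at z = 0. Lengths are in m, angles in rad, forces in N, time in s.
With the tool pointing down it reaches from about 0.375 to 0.9 m from the base axis. Payload 3.1 kg.
Tool frame: the origin (TCP) lies midway between the tips of the shut fingers; the grasp point (between the pads) lies pinch_z behind it (pinch_z is the distance from the TCP to the grasp point, in m); y points along the fingers, z is the direction in which the jaws open and shut, and the axes are right-handed (so a half turn about y gives the same grasp; the last joint's range is limited). The gripper opens to 87 mm and grips with 3 to 60 N. Pads are 19 mm wide; open, the fingers measure 117 mm over their backs; the gripper's body (75 mm by 190 mm) begins 51 mm behind the grasp point.
Start: joints at [-0.178, 0.527, 1.433, -0, 1.181, -0.178], TCP at [0.625, 0, 0.223] pointing down, gripper open.
Joint ranges: [-3.08, 3.08], [-0.75, 2.2], [0.22, 2.44], [-1.43, 4.57], [0, 2.65], [-2.85, 2.85]. Speed limits (rad/s): [2.79, 2.79, 3.14, 3.14, 3.14, 3.14].

## Interface

Orientations are given as a unit quaternion [x, y, z, w].
In Python, from rig import get_obs, camera, hand_in, pinch_z gives the robot as it stands. The module is installed in compiled form; this text tells all that it offers.
- The arm moves only by the tool arm_command, never from a script. Its argument "plan" is a list of rows, each a list of 2 entries, a list of its own where there are three numbers: the shift along the world's x, y, z in units of 25 mm (1.0 is 25 mm), then the turn about the world's z in units of 5 degrees (1.0 is 5 degrees). A call has 1 to 5 rows; each row is the pose to reach, as a shift and turn from the pose commanded when the call began; what a row does not reach only later rows make up. A row lasts 1/10 s, in which the tool goes at most 50 mm and 8.59 degrees, less where a joint would pass 70% of its speed; a pose out of reach is approached as far as the arm can. A call with a gripper value outside its range is refused whole. "fingers" is the opening, from -1 (shut) to 1 (fully open), set as the call begins (left out, the last holds). The fingers move at their own pace and stop on an object; "force" is the grip in N (left out, the last holds). Time passes only in rows, so rows that repeat a pose let the fingers close. It gives the time, the measured TCP pose, the force and the opening at its end, in the units of the state.
- get_obs(): the state, without advancing time (a new reading comes with each control period).
- camera(name): name is "scene" or "side" or "wrist"; returns a dict with "pixels" (480x640x3 uint8, red, green, blue), "camera_matrix" (3x3 intrinsics, pixels), "R" (3x3) and "t" (3): a world point X has camera coordinates R X + t. Camera axes: x right, y down, z forward; pixel columns grow to the right and rows downward; lengths in m; the calibration is good to about 2 mm. A picture is of the moment at which its call begins. There is no depth.
- hand_in(): hands the job in, once; it reports no verdict.
The state is a dict: "time": time; "q": joint angles; "joint_velocities": joint speeds; "joint_torque": joint torques, N m; "position": TCP position; "tool_rot": TCP orientation; "ft_force": force on the tool from outside, world axes, zero at the start; "moment": the same for the moment, N m; "grip_width": finger opening in m.
Only numpy, scipy, OpenCV 4.12 (cv2) and the standard library are available. Lean on these libraries where they do the work, as an engineer would, in place of code of your own. Each camera call takes 0.05 s, during which the arm holds its last target.

## Working session

There is one attempt and no reset: what is moved stays moved. The work goes in short steps, Python scripts to look and compute and a tool call to move; the robot and the scene stay as the last step left them, time stands still between calls to the robot, and variables do not carry over. Pictures are saved under pics/ and viewed, and the job is handed in when it is done.

Besides the shell and the picture viewer there is one more tool, called after "Request:" by a JSON object that holds its "name" and its "arguments", one argument or row to a line. arm_command: Moves the arm, as the interface text tells. Its arguments: {"type":"object","properties":{"plan":{"type":"array"},"fingers":{"type":"number"},"force":{"type":"number"}},"required":["plan"]}

```bash
mkdir -p pics
python3 - <<'E'
from rig import *
import cv2
o=get_obs()
print({k:o[k] for k in o}); print(pinch_z if not callable(pinch_z) else pinch_z())
for n in ["scene","side","wrist"]:
    c=camera(n); cv2.imwrite(f"pics/{n}0.png",c["pixels"][:,:,::-1]); print(n,c["camera_matrix"],c["R"],c["t"])
E
```

```text
{'time': 0.0, 'q': array([-1.78499085e-01,  5.28490292e-01,  1.43390857e+00, -5.77734502e-06,
        1.18138682e+00, -1.78478322e-01]), 'joint_velocities': array([-0.00118782,  0.00028529, -0.00090528, -0.00067711,  0.00075838,
        0.00140631]), 'joint_torque': array([-5.45745443e-04, -4.40045428e+01, -1.76593530e+01,  6.32597599e-02,
        5.83207863e-02, -1.53719384e-04]), 'position': array([6.24264021e-01, 1.61161220e-04, 2.21554819e-01]), 'tool_rot': array([-0.50043882,  0.50064015, -0.49936853,  0.4995513 ]), 'ft_force': array([ 1.22654998,  0.24901182, -0.06753276]), 'moment': array([ 0.00675289,  0.00712883, -0.02576428]), 'grip_width': 0.08689191547699802}
0.0187
scene [[510.29352518   0.         316.79215071]
 [  0.         510.29352518 240.38790903]
 [  0.           0.           1.        ]] [[ 0.64359685 -0.76527886 -0.01146116]
 [-0.54004274 -0.44346096 -0.71532944]
 [ 0.54234393  0.46657329 -0.69869338]] [-0.31881751  0.35169414  0.8946129 ]
side [[505.91428418   0.         321.5254053 ]
 [  0.         505.91428418 227.83343309]
 [  0.           0.           1.        ]] [[ 0.20183308 -0.97924967  0.01826165]
 [-0.7343281  -0.16363756 -0.65877537]
 [ 0.64809386  0.11955262 -0.75211802]] [-0.08579807  0.4501648   1.07279729]
wrist [[416.9174238    0.         317.75339182]
 [  0.         416.9174238  239.3706499 ]
 [  0.           0.           1.        ]] [[ 9.99997916e-01 -4.05065867e-04 -2.00104472e-03]
 [ 1.82290175e-04 -9.58491217e-01  2.85121998e-01]
 [-2.03347698e-03 -2.85121769e-01 -9.58489145e-01]] [-0.62418864 -0.03336046  0.39115823]
```

View pics/scene0.png

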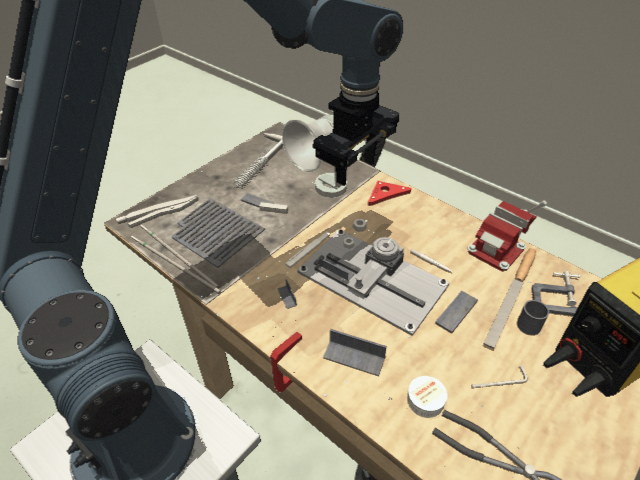

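View pics/side0.png

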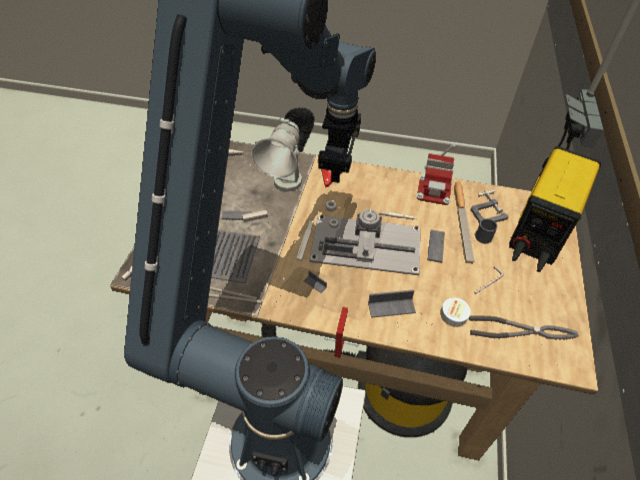

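View pics/wrist0.png

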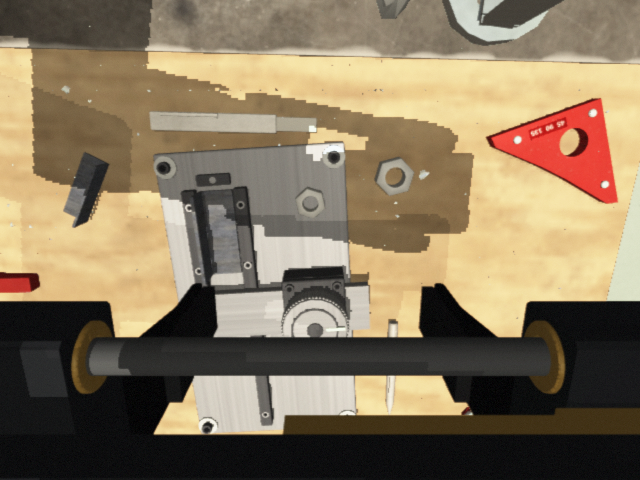

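The wrist view shows the jig plate with its far-left corner near (345,142), its near-left corner near (153,157) and the screw head near (315,318). There are three angle look-alikes in the scene picture:
- A small one at (288,293), lying loose.
- One in the nest at about (345,268).
- A large one at (355,352), lying loose.

The middle-sized one in the nest fits the description. I'll confirm it in an enlarged crop.

```bash
cat > h.py <<'E'
import numpy as np,cv2
from rig import *
def ray(c,u,v,z):
    K,R,t=c["camera_matrix"],c["R"],c["t"]
    d=R.T@np.linalg.inv(K)@np.array([u,v,1.]); o=-R.T@t
    return o+d*(z-o[2])/d[2]
def proj(c,X):
    p=c["camera_matrix"]@(c["R"]@np.array(X)+c["t"]); return p[:2]/p[2]
def crop(c,x0,y0,x1,y1,s,name):
    im=c["pixels"][y0:y1,x0:x1,::-1]; cv2.imwrite("pics/"+name,cv2.resize(np.ascontiguousarray(im),None,fx=s,fy=s,interpolation=cv2.INTER_CUBIC))
E
python3 - <<'E'
from h import *
c=camera("wrist"); crop(c,130,130,390,440,1.9,"w_crop.png")
c=camera("scene"); crop(c,270,200,470,350,4,"s_crop.png")
c=camera("side"); crop(c,290,180,450,290,5,"d_crop.png")
E
```

```text
(no output)
```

View pics/w_crop.png

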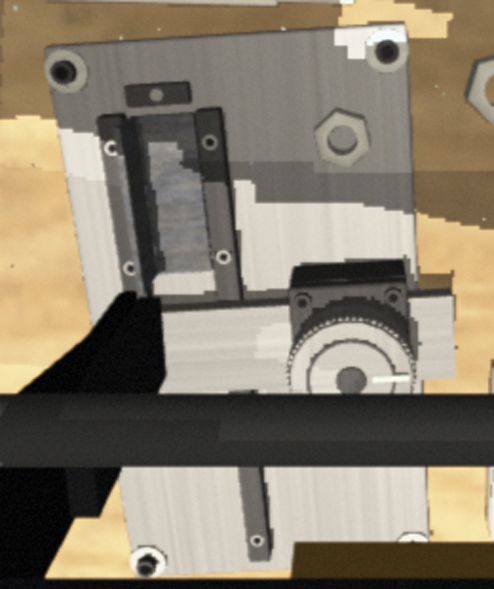

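View pics/s_crop.png

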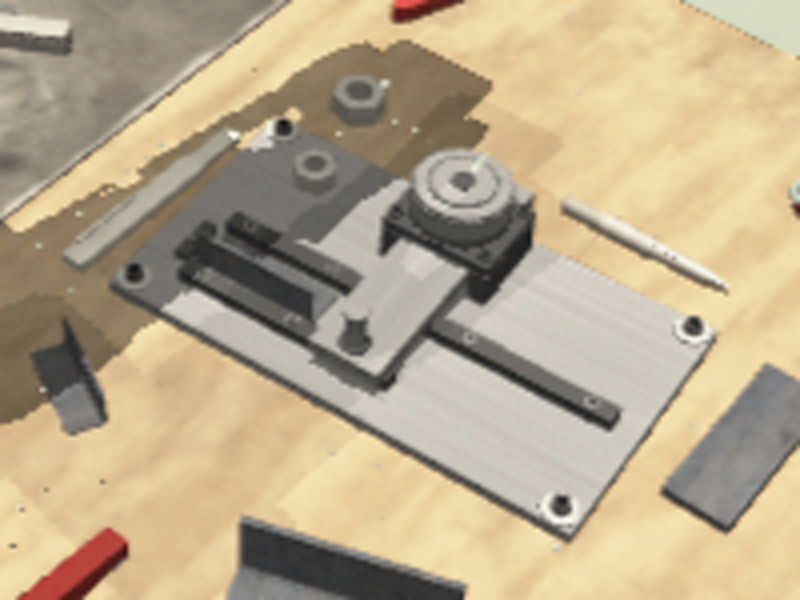

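View pics/d_crop.png

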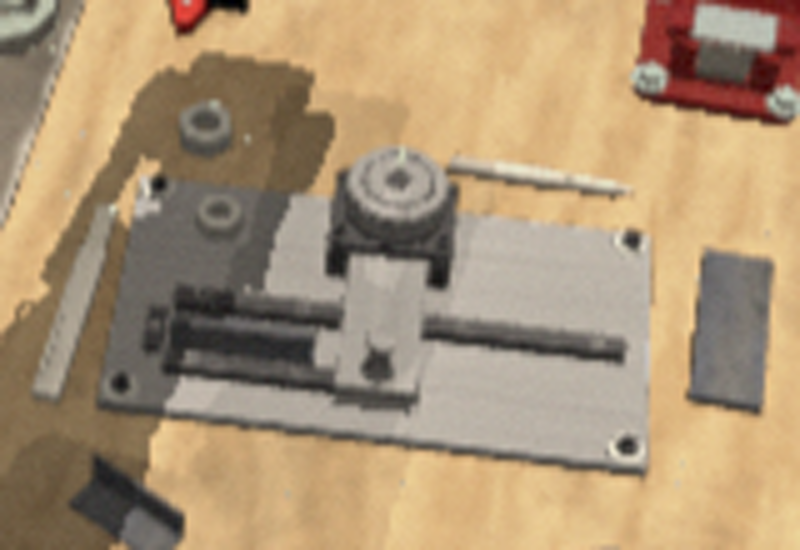

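Run:
```python
from h import *
import itertools
L={"wrist":((130,130,1.9),{"NL":(47,46),"FL":(406,22),"NR":(133,577)}),
"scene":((270,200,4),{"NL":(110,284),"FR":(716,333),"NR":(571,535)}),
"side":((290,180,5),{"NL":(98,405),"NR":(645,466),"FR":(650,232)})}
J={"NL":(-85,150),"FL":(85,150),"NR":(-85,-150),"FR":(85,-150)}
A=[];B=[]
for n,((x0,y0,s),P) in L.items():
    c=camera(n)
    for k,(x,y) in P.items():
        w=ray(c,x0+x/s,y0+y/s,.01); print(n,k,w.round(4)); A.append(np.array(J[k])/1000);B.append(w[:2])
A=np.array(A);B=np.array(B)
a=A-A.mean(0);b=B-B.mean(0)
th=np.arctan2((a[:,0]*b[:,1]-a[:,1]*b[:,0]).sum(),(a*b).sum())
R=np.array([[np.cos(th),-np.sin(th)],[np.sin(th),np.cos(th)]]);t=B.mean(0)-R@A.mean(0)
print("th",np.degrees(th),"t",t); print((A@R.T+t-B).round(4))
np.savez("jig.npz",R=R,t=t,th=th)
for n in L:
    c=camera(n)
    im=np.ascontiguousarray(c["pixels"][:,:,::-1]).copy()
    pts={"screw":(50,0,67),"pin":(-58,0,59),"angle":(-46,112,40),"angle2":(-46,32,40),"NL":(-85,150,10),"FR":(85,-150,10),"fenceend":(-10,-135,20)}
    for k,p in pts.items():
        w=np.append(R@np.array(p[:2])/1000+t,p[2]/1000); u=proj(c,w); print(n,k,w.round(4),u.round(1))
        cv2.drawMarker(im,(int(u[0]*1),int(u[1])),(0,0,255),0,5,1)
    x0,y0,x1,y1={"wrist":(130,130,390,440),"scene":(270,200,470,350),"side":(290,180,450,290)}[n]
    cv2.imwrite(f"pics/chk_{n}.png",cv2.resize(im[y0:y1,x0:x1],None,fx=L[n][0][2],fy=L[n][0][2]))
```

```text
wrist NL [0.4811 0.0464 0.01  ]
wrist FL [0.6476 0.0572 0.01  ]
wrist NR [ 0.4969 -0.2522  0.01  ]
scene NL [0.4754 0.0405 0.01  ]
scene FR [ 0.6619 -0.2437  0.01  ]
scene NR [ 0.4957 -0.2548  0.01  ]
side NL [0.4716 0.0429 0.01  ]
side NR [ 0.4947 -0.2522  0.01  ]
side FR [ 0.6637 -0.2421  0.01  ]
th 3.6234054889453624 t [ 0.57039238 -0.09912679]
[[-0.005  -0.0012]
 [-0.0018 -0.0013]
 [-0.0018 -0.002 ]
 [ 0.0007  0.0047]
 [ 0.0028  0.0002]
 [-0.0007  0.0006]
 [ 0.0044  0.0023]
 [ 0.0003 -0.002 ]
 [ 0.001  -0.0013]]
wrist screw [ 0.6203 -0.096   0.067 ] [312.  330.7]
wrist pin [ 0.5125 -0.1028  0.059 ] [188.6 333.2]
wrist angle [0.5174 0.0097 0.04  ] [189.2 201.8]
wrist angle2 [ 0.5225 -0.0701  0.04  ] [202.8 289.8]
wrist NL [0.4761 0.0452 0.01  ] [148.9 155.5]
wrist FR [ 0.6647 -0.2435  0.01  ] [354.4 426.8]
wrist fenceend [ 0.5689 -0.2345  0.02  ] [264.4 426.6]
scene screw [ 0.6203 -0.096   0.067 ] [385.3 245.5]
scene pin [ 0.5125 -0.1028  0.059 ] [358.7 277.3]
scene angle [0.5174 0.0097 0.04  ] [319.6 257.8]
scene angle2 [ 0.5225 -0.0701  0.04  ] [349.  273.3]
scene NL [0.4761 0.0452 0.01  ] [296.2 269.9]
scene FR [ 0.6647 -0.2435  0.01  ] [449.6 282.5]
scene fenceend [ 0.5689 -0.2345  0.02  ] [423.9 303.8]
side screw [ 0.6203 -0.096   0.067 ] [369.7 215.7]
side pin [ 0.5125 -0.1028  0.059 ] [366.3 247.3]
side angle [0.5174 0.0097 0.04  ] [325.1 243.3]
side angle2 [ 0.5225 -0.0701  0.04  ] [354.3 246.9]
side NL [0.4761 0.0452 0.01  ] [309.1 259.6]
side FR [ 0.6647 -0.2435  0.01  ] [420.5 226.2]
side fenceend [ 0.5689 -0.2345  0.02  ] [415.2 248.7]
```

```bash
python3 -c "
import cv2,numpy as np
a=cv2.imread('pics/chk_wrist.png');b=cv2.imread('pics/chk_scene.png')
a=cv2.resize(a,None,fx=.8,fy=.8);b=cv2.resize(b,None,fx=.5,fy=.5)
o=np.zeros((max(a.shape[0],b.shape[0]),a.shape[1]+b.shape[1],3),np.uint8);o[:a.shape[0],:a.shape[1]]=a;o[:b.shape[0],a.shape[1]:]=b
cv2.imwrite('pics/chk.png',o)"
```

```text
(no output)
```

View pics/chk.png

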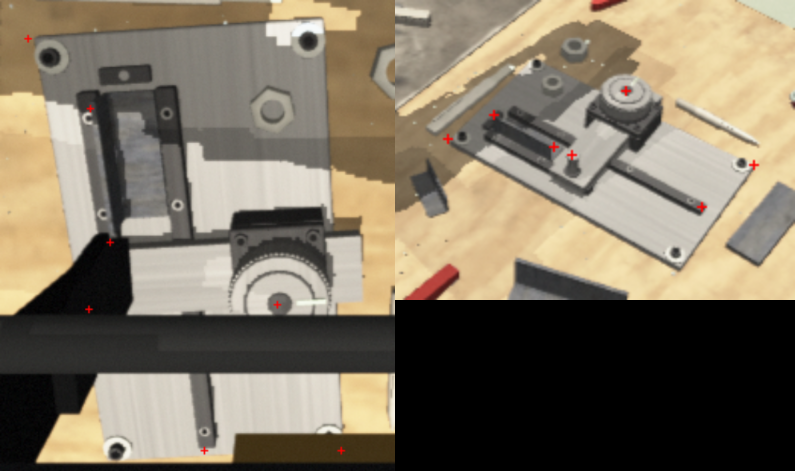

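View pics/chk_side.png

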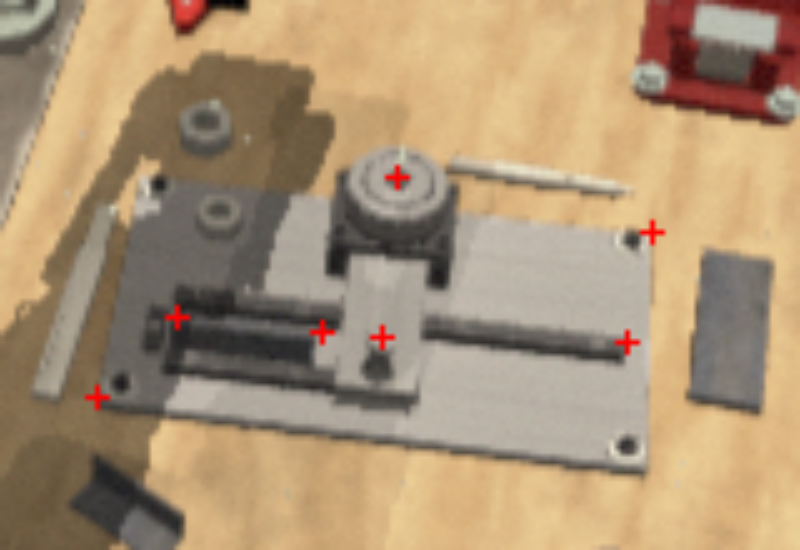

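The camera scatter is about 3 mm. The screw axis is near world (0.621, -0.096), and the nest angle measures 80 mm, the middle size, between the small and large loose ones. Next I'll shut the fingers and move above the near side of the screw.

Request:
{"name": "arm_command", "arguments": {
  "plan": [
    [[-0.6,-1.0,-1.2],0.72],
    [[-1.2,-2.0,-2.4],0.72],
    [[-1.8,-3.0,-3.7],0.72],
    [[-2.4,-4.0,-4.9],0.72],
    [[-2.4,-4.0,-4.9],0.72]
  ],
  "fingers": -1
}}

```text
time: 1.1
position: [0.5604, -0.1014, 0.0962]
tool_rot: [0.516, -0.488, 0.482, -0.513]
ft_force: [-0.0, 0.4, 0.4]
grip_width: 0.0551
```

Run:
```python
from h import *
o=get_obs(); print(o["position"],o["ft_force"],o["grip_width"],o["tool_rot"])
c=camera("wrist"); cv2.imwrite("pics/w1.png",c["pixels"][:,:,::-1])
c=camera("side"); crop(c,290,150,450,290,5,"d1.png")
c=camera("scene"); crop(c,270,150,470,300,4,"s1.png")
```

```text
[ 0.56036084 -0.10143463  0.09624737] [-0.02203484  0.37345817  0.38582919] 0.0551280992159171 [ 0.51616436 -0.48807098  0.48186577 -0.51299751]
```

View pics/w1.png

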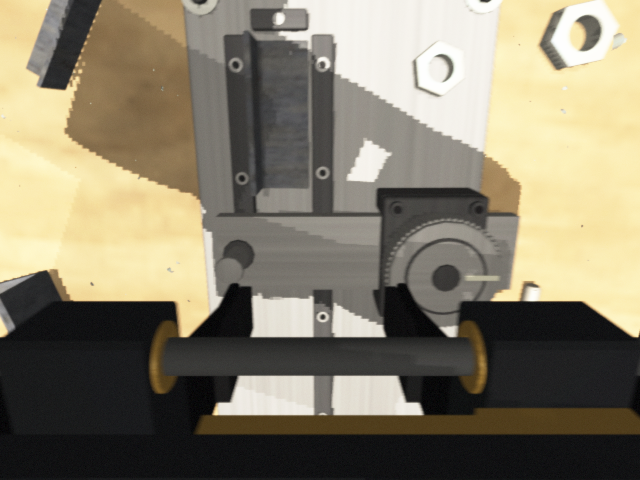

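View pics/s1.png

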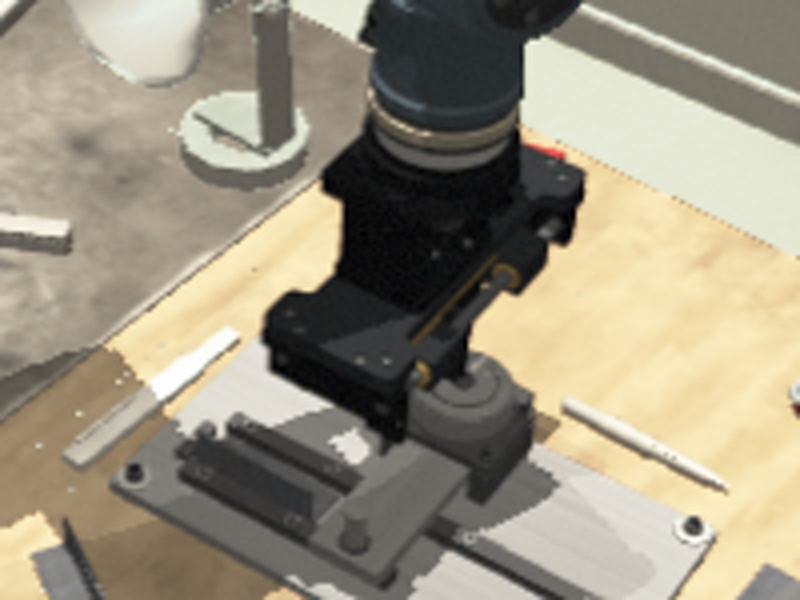

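View pics/d1.png

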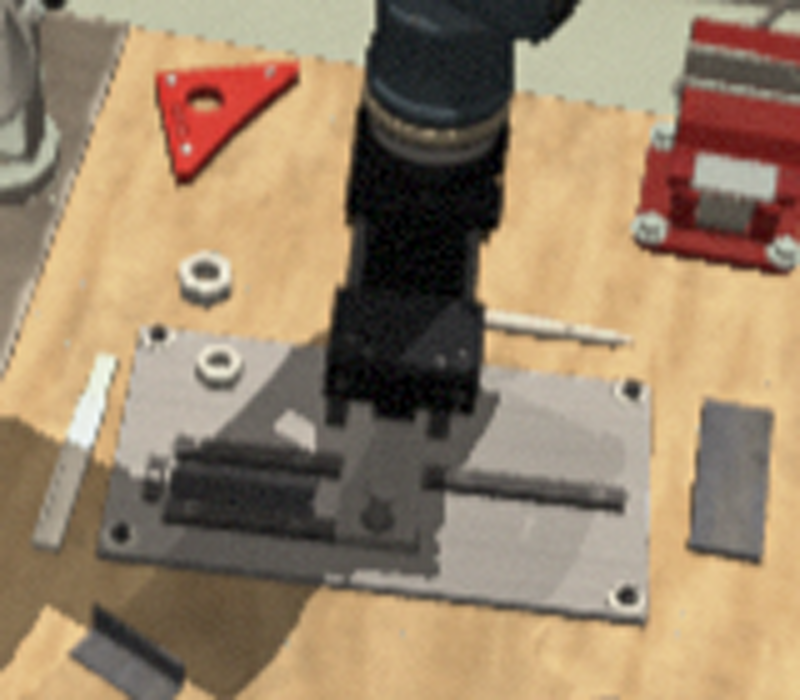

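Request:
{"name": "arm_command", "arguments": {
  "plan": [
    [[0,0,0],0],
    [[0,0,0],0],
    [[0,0,0],0]
  ]
}}

```text
time: 1.55
position: [0.5659, -0.0994, 0.101]
tool_rot: [-0.515, 0.483, -0.484, 0.516]
ft_force: [-0.5, -0.0, 0.5]
grip_width: 0.0187
```

Run:
```python
from h import *
from scipy.spatial.transform import Rotation as Ro
o=get_obs(); print(o["position"],o["ft_force"],o["grip_width"]); print(Ro.from_quat(o["tool_rot"]).as_matrix().round(3))
c=camera("wrist"); cv2.imwrite("pics/w2.png",c["pixels"][:,:,::-1]); crop(c,180,0,580,330,2,"w2c.png")
j=np.load("jig.npz");R,t=j["R"],j["t"]
for k,p in {"screw":(50,0,67),"pinbase":(-58,0,31),"keepercornerFL":(0,22,31),"bridgeFL":(78,35,42),"bridgeNL":(22,35,42)}.items():
    w=np.append(R@np.array(p[:2])/1000+t,p[2]/1000); print(k,w.round(4),proj(c,w).round(1))
```

```text
[ 0.56588441 -0.09940445  0.10099228] [-0.4922689  -0.03954041  0.48516573] 0.018650471186452917
[[ 0.064  0.002  0.998]
 [-0.998 -0.001  0.064]
 [ 0.001 -1.     0.002]]
screw [ 0.6203 -0.096   0.067 ] [425.2 279.2]
pinbase [ 0.5125 -0.1028  0.031 ] [225.7 256. ]
keepercornerFL [ 0.569  -0.0772  0.031 ] [324.9 219.5]
bridgeFL [ 0.646  -0.0593  0.042 ] [470.5 200.9]
bridgeNL [ 0.5901 -0.0628  0.042 ] [366.3 200.9]
```

View pics/w2c.png

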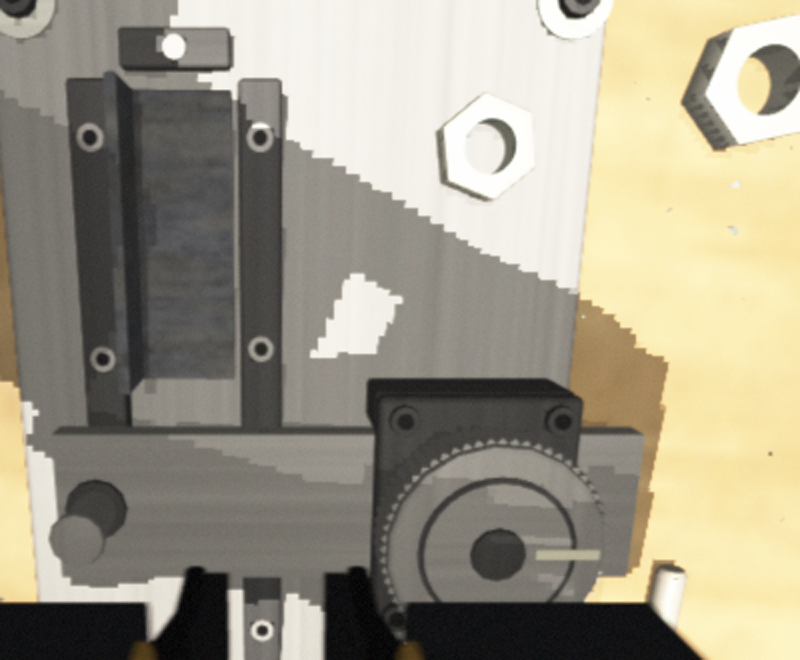

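Request:
{"name": "arm_command", "arguments": {
  "plan": [
    [[0,0,-1.0],0],
    [[0,0,-1.9],0],
    [[0,0,-1.9],0],
    [[0,0,-1.9],0]
  ],
  "fingers": -1
}}

```text
time: 2.0
position: [0.565, -0.0997, 0.0527]
tool_rot: [0.516, -0.484, 0.484, -0.515]
ft_force: [0.4, 0.2, 0.3]
grip_width: 0.0005
```

Run:
```python
from h import *
o=get_obs(); print(o["position"],o["ft_force"],o["grip_width"])
c=camera("side"); crop(c,290,150,450,290,5,"d2.png")
c=camera("scene"); crop(c,320,200,420,290,8,"s2.png")
```

```text
[ 0.56501859 -0.09973863  0.0526609 ] [0.38008309 0.22937464 0.30083311] 0.0004531810940004957
```

View pics/d2.png

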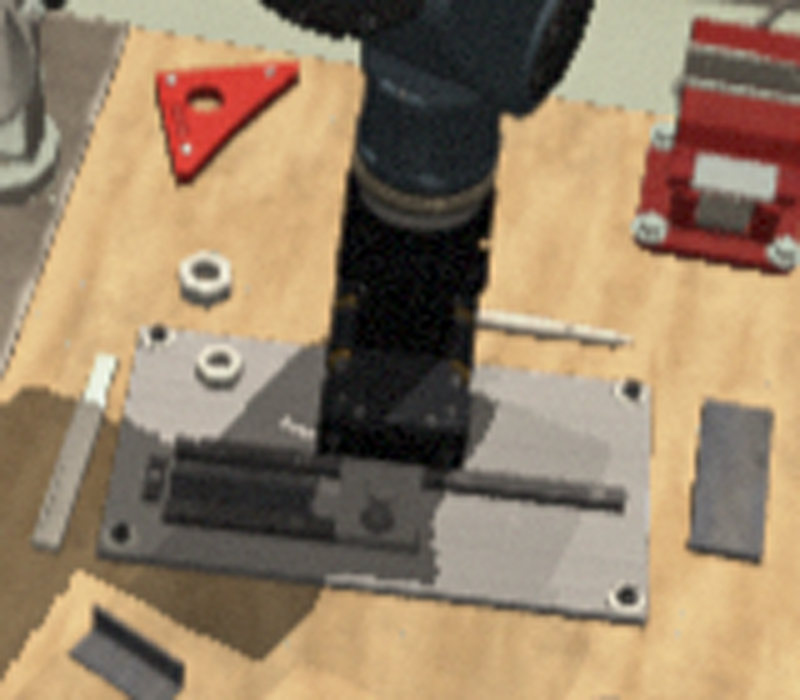

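View pics/s2.png

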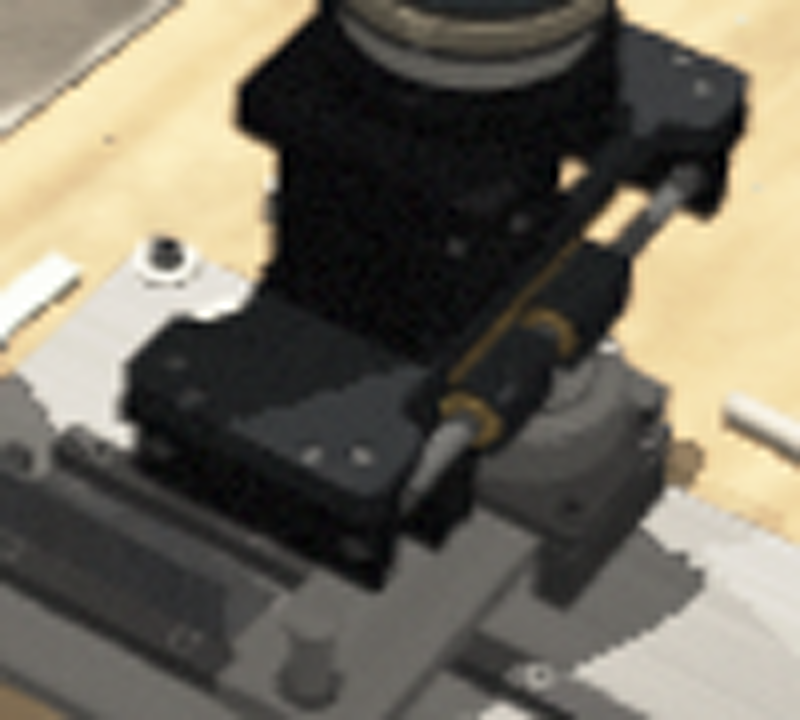

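Request:
{"name": "arm_command", "arguments": {
  "plan": [
    [[0.2,0.01,0],0],
    [[0.36,0.02,0],0],
    [[0.36,0.02,0],0]
  ]
}}

```text
time: 2.4
position: [0.5755, -0.0998, 0.0533]
tool_rot: [-0.515, 0.483, -0.485, 0.516]
ft_force: [0.1, -0.1, 0.1]
grip_width: 0.0002
```

Request:
{"name": "arm_command", "arguments": {
  "plan": [
    [[0.05,0,0],0],
    [[0.1,0.0,0],0],
    [[0.1,0.0,0],0]
  ]
}}

```text
time: 2.7
position: [0.5766, -0.0995, 0.0525]
tool_rot: [-0.515, 0.484, -0.484, 0.515]
ft_force: [0.4, 0.1, -0.3]
grip_width: 0.0003
```

Request:
{"name": "arm_command", "arguments": {
  "plan": [
    [[0.05,0,0],0],
    [[0.08,0.0,0],0],
    [[0.08,0,0],0]
  ]
}}

```text
time: 3.0
position: [0.5786, -0.0995, 0.0525]
tool_rot: [-0.515, 0.484, -0.484, 0.515]
ft_force: [-0.6, 0.3, -0.5]
grip_width: 0.0002
```

Request:
{"name": "arm_command", "arguments": {
  "plan": [
    [[0.05,0,0],0],
    [[0.08,0.0,0],0],
    [[0.08,0,0],0]
  ]
}}

```text
time: 3.3
position: [0.5807, -0.0995, 0.0526]
tool_rot: [-0.515, 0.484, -0.484, 0.515]
ft_force: [0.1, 0.4, -0.4]
grip_width: 0.0006
```

Request:
{"name": "arm_command", "arguments": {
  "plan": [
    [[0.05,0,0],0],
    [[0.1,0.0,0],0],
    [[0.1,0,0],0]
  ]
}}

```text
time: 3.6
position: [0.5833, -0.0995, 0.0526]
tool_rot: [-0.515, 0.484, -0.484, 0.516]
ft_force: [-0.4, -0.8, -0.4]
grip_width: 0.0002
```

Request:
{"name": "arm_command", "arguments": {
  "plan": [
    [[0.05,0,0],0],
    [[0.08,0.0,0],0],
    [[0.08,0,0],0]
  ]
}}

```text
time: 3.9
position: [0.5846, -0.0994, 0.0525]
tool_rot: [0.516, -0.484, 0.484, -0.515]
ft_force: [-0.9, -0.9, 0.7]
grip_width: 0.0004
```

Request:
{"name": "arm_command", "arguments": {
  "plan": [
    [[0.04,0,0],0],
    [[0.08,0.0,0],0],
    [[0.08,0,0],0]
  ]
}}

```text
time: 4.2
position: [0.5847, -0.0993, 0.0524]
tool_rot: [0.517, -0.485, 0.482, -0.515]
ft_force: [-6.5, -0.6, 4.0]
grip_width: 0.0005
```

Run:
```python
from h import *
o=get_obs(); print(o["position"],o["ft_force"],o["grip_width"])
c=camera("wrist"); cv2.imwrite("pics/w3.png",c["pixels"][:,:,::-1])
```

```text
[ 0.58469683 -0.09934052  0.05240123] [-6.46347305 -0.56011269  4.02764137] 0.0005441768099700721
```

View pics/w3.png

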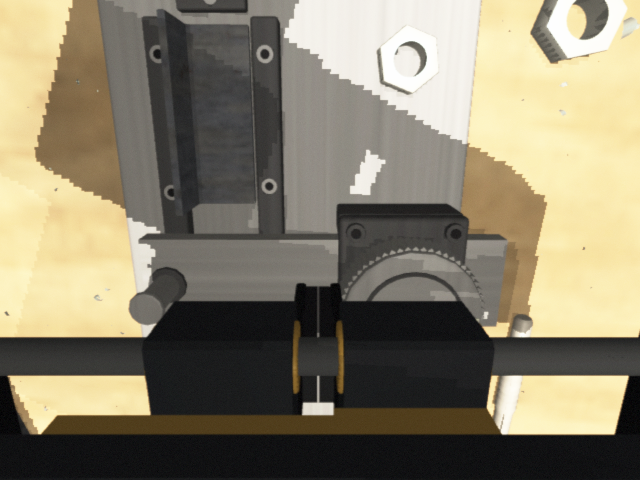

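```bash
cat > orb.py <<'E'
import numpy as np,sys
# usage: cx cy(commanded m) p s0 n step  a b
cx,cy,p,s0,n,step,a,b,Sx,Sy=map(float,sys.argv[1:11])
th=np.radians(3.62);R=np.array([[np.cos(th),-np.sin(th)],[np.sin(th),np.cos(th)]])
r=28-p
P=[]
def arc(c,d0):
    for d in np.linspace(d0,d0+90,91): P.append((c[0]+r*np.cos(np.radians(d)),c[1]+r*np.sin(np.radians(d))))
for k in range(3):
    arc((-a,-b),180);arc((a,-b),270);arc((a,b),0);arc((-a,b),90)
P=np.array([(-(r+a),0)]+P); 
s=np.r_[0,np.cumsum(np.linalg.norm(np.diff(P,axis=0),axis=1))]
cur=np.array([cx,cy]);base=cur.copy();rows=[]
for i in range(int(n)):
    si=s0+step*(i+1)
    q=np.array([np.interp(si,s,P[:,0]),np.interp(si,s,P[:,1])])/1000
    w=R@q+np.array([Sx,Sy])
    u=np.round((w-base)/.025/.02)*.02
    rows.append([[round(u[0],2),round(u[1],2),0],0])
    if len(rows)==5 or i==n-1:
        base=base+u*.025; print(rows,"-> cmd",base.round(5),"s",si); rows=[]
E
python3 orb.py .587 -.0995 2.2 0 10 9 8.5 9.5 .6212 -.0955
```

```text
[[[np.float64(0.02), np.float64(-0.28), 0], 0], [[np.float64(0.1), np.float64(-0.64), 0], 0], [[np.float64(0.3), np.float64(-0.94), 0], 0], [[np.float64(0.58), np.float64(-1.16), 0], 0], [[np.float64(0.92), np.float64(-1.26), 0], 0]] -> cmd [ 0.61  -0.131] s 45.0
[[[np.float64(0.36), np.float64(-0.0), 0], 0], [[np.float64(0.72), np.float64(0.02), 0], 0], [[np.float64(1.08), np.float64(0.06), 0], 0], [[np.float64(1.4), np.float64(0.22), 0], 0], [[np.float64(1.66), np.float64(0.46), 0], 0]] -> cmd [ 0.6515 -0.1195] s 90.0
```

Request:
{"name": "arm_command", "arguments": {
  "plan": [
    [[0.02,-0.28,0],0],
    [[0.1,-0.64,0],0],
    [[0.3,-0.94,0],0],
    [[0.58,-1.16,0],0],
    [[0.92,-1.26,0],0]
  ]
}}

```text
time: 4.75
position: [0.609, -0.134, 0.0529]
tool_rot: [0.517, -0.483, 0.484, -0.514]
ft_force: [-3.0, -7.0, 2.1]
grip_width: 0.0001
```

Run:
```python
from h import *
o=get_obs(); print(o["position"],o["ft_force"],o["grip_width"])
c=camera("wrist"); cv2.imwrite("pics/w4.png",c["pixels"][:,:,::-1])
```

```text
[ 0.60900312 -0.13396621  0.05288861] [-2.97519093 -6.9935563   2.13236976] 0.00010984572206836849
```

View pics/w4.png

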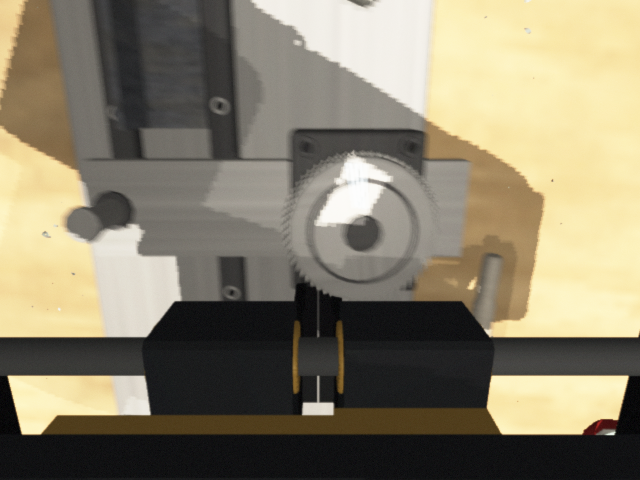

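```bash
python3 - <<'E'
import cv2
a=cv2.imread("pics/w4.png")[130:310,270:460];cv2.imwrite("pics/w4c.png",cv2.resize(a,None,fx=3,fy=3))
E
python3 orb.py .610 -.131 2.2 45 30 9 8.5 9.5 .6212 -.0955 | sed 's/np.float64(\([-0-9.]*\))/\1/g'
```

```text
[[[0.36, -0.0, 0], 0], [[0.72, 0.02, 0], 0], [[1.08, 0.06, 0], 0], [[1.4, 0.22, 0], 0], [[1.66, 0.46, 0], 0]] -> cmd [ 0.6515 -0.1195] s 90.0
[[[0.14, 0.32, 0], 0], [[0.18, 0.68, 0], 0], [[0.16, 1.04, 0], 0], [[0.14, 1.4, 0], 0], [[0.06, 1.76, 0], 0]] -> cmd [ 0.653  -0.0755] s 135.0
[[[-0.2, 0.3, 0], 0], [[-0.48, 0.52, 0], 0], [[-0.82, 0.62, 0], 0], [[-1.18, 0.62, 0], 0], [[-1.54, 0.6, 0], 0]] -> cmd [ 0.6145 -0.0605] s 180.0
[[[-0.36, -0.04, 0], 0], [[-0.68, -0.2, 0], 0], [[-0.94, -0.44, 0], 0], [[-1.08, -0.76, 0], 0], [[-1.12, -1.12, 0], 0]] -> cmd [ 0.5865 -0.0885] s 225.0
[[[0.02, -0.36, 0], 0], [[0.04, -0.72, 0], 0], [[0.12, -1.08, 0], 0], [[0.3, -1.38, 0], 0], [[0.6, -1.6, 0], 0]] -> cmd [ 0.6015 -0.1285] s 270.0
[[[0.34, -0.1, 0], 0], [[0.7, -0.1, 0], 0], [[1.06, -0.08, 0], 0], [[1.4, -0.04, 0], 0], [[1.74, 0.12, 0], 0]] -> cmd [ 0.645  -0.1255] s 315.0
```

View pics/w4c.png

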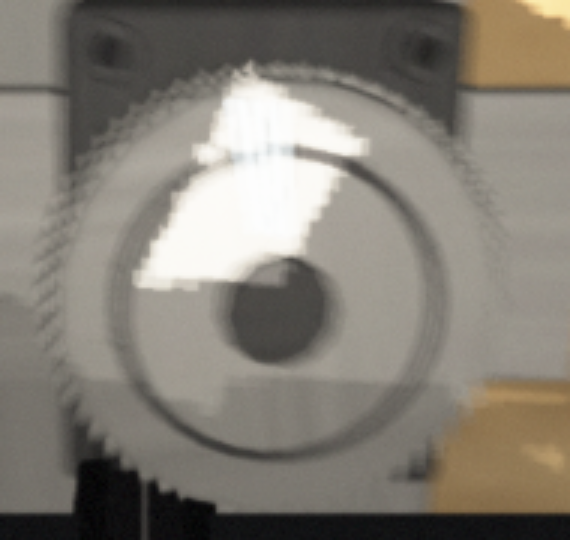

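The soapstone line, hidden in the glare near (355,180), has turned about 90°, so the screw is following the finger. I'll carry on round the rim.

Request:
{"name": "arm_command", "arguments": {
  "plan": [
    [[0.36,0,0],0],
    [[0.72,0.02,0],0],
    [[1.08,0.06,0],0],
    [[1.4,0.22,0],0],
    [[1.66,0.46,0],0]
  ]
}}

```text
time: 5.3
position: [0.6541, -0.1209, 0.0534]
tool_rot: [-0.515, 0.482, -0.486, 0.516]
ft_force: [1.6, -3.2, 1.2]
grip_width: 0.0009
```

Request:
{"name": "arm_command", "arguments": {
  "plan": [
    [[0.14,0.32,0],0],
    [[0.18,0.68,0],0],
    [[0.16,1.04,0],0],
    [[0.14,1.4,0],0],
    [[0.06,1.76,0],0]
  ]
}}

```text
time: 5.8
position: [0.6559, -0.074, 0.0538]
tool_rot: [-0.514, 0.482, -0.486, 0.517]
ft_force: [4.8, -0.9, 3.3]
grip_width: 0.0003
```

Request:
{"name": "arm_command", "arguments": {
  "plan": [
    [[-0.2,0.3,0],0],
    [[-0.48,0.52,0],0],
    [[-0.82,0.62,0],0],
    [[-1.18,0.62,0],0],
    [[-1.54,0.6,0],0]
  ]
}}

```text
time: 6.3
position: [0.6128, -0.0569, 0.0523]
tool_rot: [-0.515, 0.486, -0.482, 0.516]
ft_force: [1.2, 8.9, 5.3]
grip_width: 0.0006
```

Request:
{"name": "arm_command", "arguments": {
  "plan": [
    [[-0.36,-0.04,0],0],
    [[-0.68,-0.2,0],0],
    [[-0.94,-0.44,0],0],
    [[-1.08,-0.76,0],0],
    [[-1.12,-1.12,0],0]
  ]
}}

```text
time: 6.8
position: [0.5839, -0.0888, 0.0518]
tool_rot: [0.516, -0.486, 0.482, -0.515]
ft_force: [-2.3, 0.9, 1.5]
grip_width: 0.0007
```

Run:
```python
from h import *
o=get_obs(); print(o["position"],o["ft_force"],o["grip_width"])
c=camera("wrist"); cv2.imwrite("pics/w5.png",c["pixels"][:,:,::-1])
```

```text
[ 0.58391552 -0.08880796  0.05180027] [-2.29166884  0.85360684  1.46128124] 0.0007489097315563325
```

View pics/w5.png

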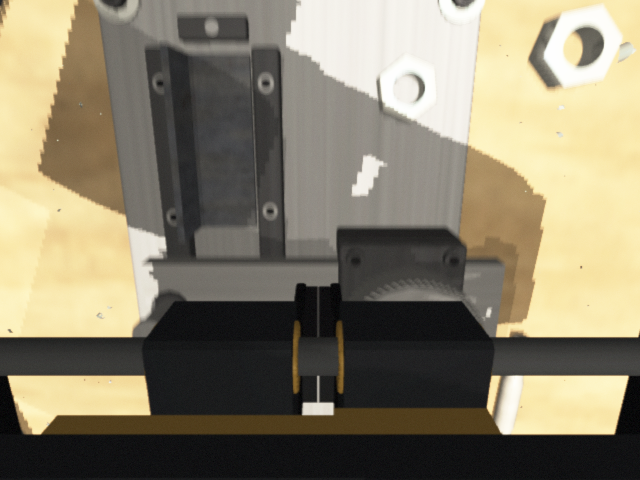

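```bash
python3 orb.py .5865 -.0885 2.5 225 20 9 8.0 9.5 .6212 -.0953 | sed 's/np.float64(\([-0-9.]*\))/\1/g'
```

```text
[[[0.06, -0.5, 0], 0], [[0.1, -0.86, 0], 0], [[0.22, -1.2, 0], 0], [[0.46, -1.46, 0], 0], [[0.78, -1.64, 0], 0]] -> cmd [ 0.606  -0.1295] s 270.0
[[[0.34, -0.06, 0], 0], [[0.7, -0.02, 0], 0], [[1.06, -0.0, 0], 0], [[1.4, 0.1, 0], 0], [[1.7, 0.32, 0], 0]] -> cmd [ 0.6485 -0.1215] s 315.0
[[[0.2, 0.3, 0], 0], [[0.28, 0.64, 0], 0], [[0.26, 1.0, 0], 0], [[0.24, 1.36, 0], 0], [[0.18, 1.72, 0], 0]] -> cmd [ 0.653  -0.0785] s 360.0
[[[-0.14, 0.32, 0], 0], [[-0.4, 0.56, 0], 0], [[-0.72, 0.72, 0], 0], [[-1.08, 0.74, 0], 0], [[-1.44, 0.72, 0], 0]] -> cmd [ 0.617  -0.0605] s 405.0
```

Request:
{"name": "arm_command", "arguments": {
  "plan": [
    [[0.06,-0.44,0],0],
    [[0.1,-0.86,0],0],
    [[0.22,-1.2,0],0],
    [[0.46,-1.46,0],0],
    [[0.78,-1.64,0],0]
  ]
}}

```text
time: 7.35
position: [0.6045, -0.133, 0.0525]
tool_rot: [0.517, -0.484, 0.484, -0.514]
ft_force: [-3.0, -3.6, 1.6]
grip_width: 0.0004
```

Run:
```python
from h import *
o=get_obs(); print(o["position"],o["ft_force"])
c=camera("wrist"); cv2.imwrite("pics/w6.png",c["pixels"][:,:,::-1]); crop(c,200,100,480,320,2.5,"w6c.png")
```

```text
[ 0.60453781 -0.1329969   0.05251103] [-2.97635522 -3.56382881  1.58267266]
```

View pics/w6c.png

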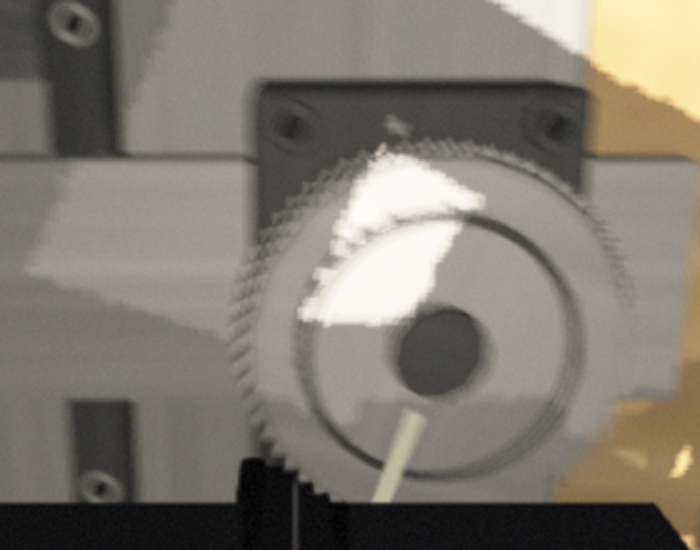

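The line points to about 250° in the jig frame, from the head centre at (376,240). That gives 610° in total (360+250), against about 590° expected from the rim travel. Next I'll add about 290°.

Request:
{"name": "arm_command", "arguments": {
  "plan": [
    [[0.34,-0.06,0],0],
    [[0.7,-0.02,0],0],
    [[1.06,0,0],0],
    [[1.4,0.1,0],0],
    [[1.7,0.32,0],0]
  ]
}}

```text
time: 7.9
position: [0.6516, -0.1243, 0.0534]
tool_rot: [-0.515, 0.482, -0.487, 0.516]
ft_force: [0.9, -3.5, 0.2]
grip_width: 0.0008
```

Request:
{"name": "arm_command", "arguments": {
  "plan": [
    [[0.2,0.3,0],0],
    [[0.28,0.64,0],0],
    [[0.26,1.0,0],0],
    [[0.24,1.36,0],0],
    [[0.18,1.72,0],0]
  ]
}}

```text
time: 8.4
position: [0.6569, -0.0776, 0.054]
tool_rot: [-0.514, 0.481, -0.487, 0.517]
ft_force: [5.8, -2.0, 1.5]
grip_width: 0.0003
```

Request:
{"name": "arm_command", "arguments": {
  "plan": [
    [[-0.14,0.32,0],0],
    [[-0.4,0.56,0],0],
    [[-0.72,0.72,0],0],
    [[-1.08,0.74,0],0],
    [[-1.44,0.72,0],0]
  ]
}}

```text
time: 8.9
position: [0.6163, -0.057, 0.0528]
tool_rot: [-0.515, 0.485, -0.483, 0.516]
ft_force: [2.4, 10.5, 3.9]
grip_width: 0.0004
```

Request:
{"name": "arm_command", "arguments": {
  "plan": [
    [[0,0.4,0],0],
    [[0,0.5,1.2],0],
    [[-0.5,0,1.9],0],
    [[-2.08,-1.58,1.9],0],
    [[-2.08,-1.58,1.9],0]
  ]
}}

```text
time: 9.4
position: [0.5606, -0.1011, 0.0997]
tool_rot: [0.516, -0.486, 0.483, -0.514]
ft_force: [1.2, 0.3, -0.0]
grip_width: 0.0002
```

Request:
{"name": "arm_command", "arguments": {
  "plan": [
    [[0,0,0],0],
    [[0,0,0],0],
    [[0,0,0],0]
  ]
}}

```text
time: 9.7
position: [0.5656, -0.0992, 0.0997]
tool_rot: [-0.516, 0.484, -0.484, 0.516]
ft_force: [0.2, -0.0, -0.3]
grip_width: 0.0007
```

Run:
```python
from h import *
o=get_obs(); print(o["position"],o["ft_force"])
c=camera("wrist"); cv2.imwrite("pics/w7.png",c["pixels"][:,:,::-1]); crop(c,180,0,580,330,2,"w7c.png")
```

```text
[ 0.56560231 -0.0991779   0.09968034] [ 0.18767127 -0.00035843 -0.29378799]
```

View pics/w7c.png

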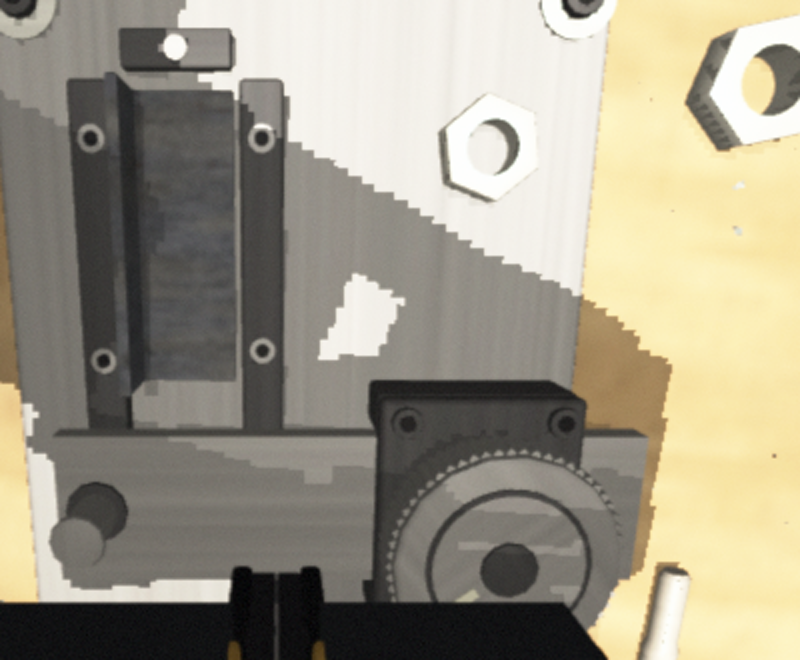

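The line is now near 210° and the head looks 4% larger, which is a rise of about 8 mm. That puts the screw at about 930°, or 16.2 rad, within two to three turns. Next is the keeper pin.

Request:
{"name": "arm_command", "arguments": {
  "plan": [
    [[-1.6,-0.08,0],0],
    [[-3.3,-0.18,0],0],
    [[-3.3,-0.18,-1.2],0],
    [[-3.3,-0.18,-2.3],0],
    [[-3.3,-0.18,-2.3],0]
  ]
}}

```text
time: 10.25
position: [0.4809, -0.1033, 0.0401]
tool_rot: [0.516, -0.486, 0.482, -0.515]
ft_force: [0.7, 0.5, 0.2]
grip_width: 0.0003
```

Request:
{"name": "arm_command", "arguments": {
  "plan": [
    [[0.1,0,0],0],
    [[0.2,0.01,0],0],
    [[0.3,0.02,0],0],
    [[0.4,0.02,0],0],
    [[0.5,0.03,0],0]
  ]
}}

```text
time: 10.75
position: [0.4957, -0.1038, 0.0432]
tool_rot: [-0.515, 0.484, -0.484, 0.516]
ft_force: [-0.6, 1.2, -0.6]
grip_width: 0.0003
```

Request:
{"name": "arm_command", "arguments": {
  "plan": [
    [[0.15,0.01,0],0],
    [[0.3,0.02,0],0],
    [[0.45,0.03,0],0],
    [[0.6,0.04,0],0],
    [[0.75,0.05,0],0]
  ]
}}

```text
time: 11.25
position: [0.5137, -0.1023, 0.0425]
tool_rot: [0.516, -0.484, 0.484, -0.515]
ft_force: [-1.9, 0.1, 1.7]
grip_width: 0.0007
```

Request:
{"name": "arm_command", "arguments": {
  "plan": [
    [[0.2,0.01,0],0],
    [[0.4,0.02,0],0],
    [[0.6,0.04,0],0],
    [[0.8,0.05,0],0],
    [[1.0,0.06,0],0]
  ]
}}

```text
time: 11.75
position: [0.5391, -0.1008, 0.0425]
tool_rot: [0.515, -0.484, 0.484, -0.515]
ft_force: [-3.2, 0.7, 1.6]
grip_width: 0.0003
```

Request:
{"name": "arm_command", "arguments": {
  "plan": [
    [[0.2,0.01,0],0],
    [[0.4,0.02,0],0],
    [[0.6,0.04,0],0],
    [[0.75,0.05,0],0],
    [[0.9,0.06,0],0]
  ]
}}

```text
time: 12.25
position: [0.5615, -0.0994, 0.0425]
tool_rot: [0.516, -0.484, 0.484, -0.515]
ft_force: [-5.3, 0.6, 2.5]
grip_width: 0.0008
```

Request:
{"name": "arm_command", "arguments": {
  "plan": [
    [[0.06,0,0],0],
    [[0.1,0.01,0],0],
    [[0.14,0.01,0],0]
  ]
}}

```text
time: 12.55
position: [0.5615, -0.0992, 0.0423]
tool_rot: [0.517, -0.486, 0.482, -0.514]
ft_force: [-10.4, -2.6, 5.9]
grip_width: 0.0008
```

Request:
{"name": "arm_command", "arguments": {
  "plan": [
    [[-0.6,-0.04,0],0],
    [[-1.0,-0.06,0],0],
    [[-1.0,-0.06,1.0],0],
    [[-1.0,-0.06,2.3],0],
    [[-1.0,-0.06,2.3],0]
  ]
}}

```text
time: 13.05
position: [0.5434, -0.1022, 0.1038]
tool_rot: [-0.514, 0.481, -0.488, 0.517]
ft_force: [0.7, -0.2, 0.2]
grip_width: 0.0001
```

Run:
```python
from h import *
o=get_obs(); print(o["position"],o["ft_force"])
c=camera("wrist"); cv2.imwrite("pics/w8.png",c["pixels"][:,:,::-1])
```

```text
[ 0.54342455 -0.10220866  0.10376954] [ 0.69321241 -0.18354818  0.20947387]
```

View pics/w8.png

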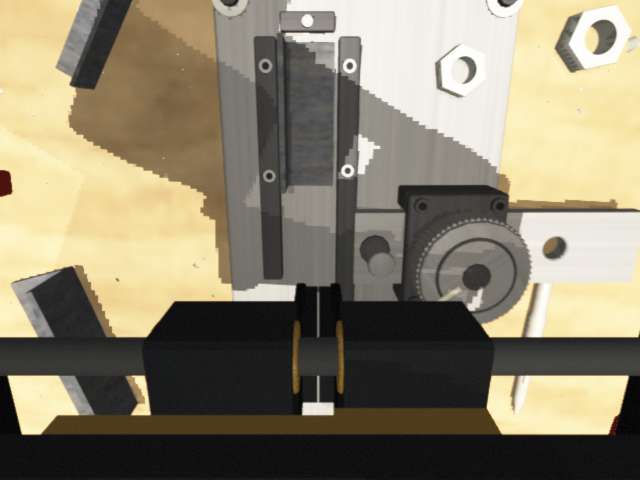

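The keeper is fully back, with the pin at (378,258) behind the fence, the channel open and the screw line near 215°. Now I'll measure the angle's upright leg, whose ends are near (281,35) and (286,190).

Run:
```python
from h import *
o=get_obs(); print(o["position"])
c=camera("wrist"); crop(c,230,0,380,220,3.5,"w9c.png")
j=np.load("jig.npz");R,t=j["R"],j["t"]+[.001,.0005]
for k,(u,v,z) in {"legL":(280,35,.04),"legR":(286,190,.04),"pintop":(380,265,.059),"railR_end":(272,279,.02),"flatR":(330,186,.013)}.items():
    w=ray(c,u,v,z); print(k,w.round(4),(R.T@(w[:2]-t)).round(4))
for p in [(-44,130),(-44,-35)]: print(p,(R@np.array(p)/1000+t).round(4))
```

```text
[ 0.54215253 -0.10172769  0.10213016]
legL [0.5173 0.0134 0.04  ] [-0.0469  0.1152]
legR [ 0.5233 -0.0626  0.04  ] [-0.0457  0.039 ]
pintop [ 0.575  -0.0956  0.059 ] [0.0038 0.0028]
railR_end [ 0.5156 -0.123   0.02  ] [-0.0572 -0.0208]
flatR [ 0.5481 -0.0634  0.013 ] [-0.021   0.0366]
(-44, 130) [0.5193 0.0283]
(-44, -35) [ 0.5297 -0.1363]
```

View pics/w9c.png

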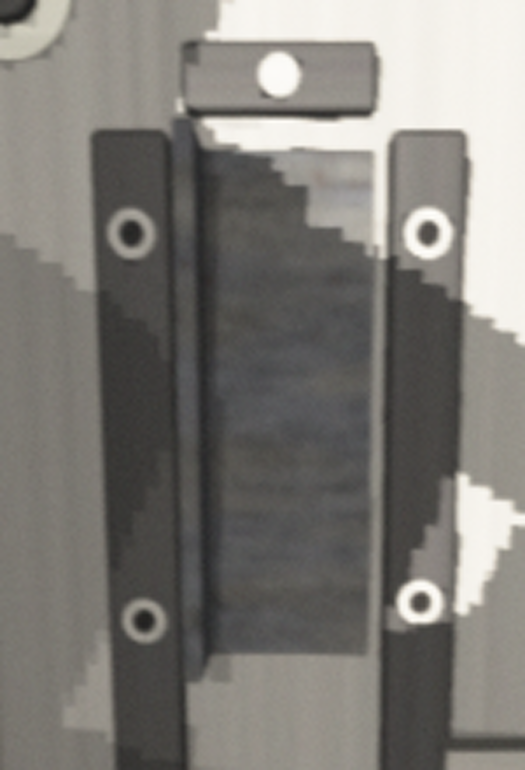

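Request:
{"name": "arm_command", "arguments": {
  "plan": [
    [[-0.2,1.5,0],0],
    [[-0.4,3.0,0],0],
    [[-0.6,4.5,0],0],
    [[-0.84,5.3,0],0],
    [[-0.84,5.3,0],0]
  ]
}}

```text
time: 13.65
position: [0.5164, 0.0345, 0.0987]
tool_rot: [0.517, -0.484, 0.482, -0.516]
ft_force: [-0.3, -0.6, -0.5]
grip_width: 0.0004
```

Request:
{"name": "arm_command", "arguments": {
  "plan": [
    [[0,0,-1.2],0],
    [[0,0,-2.2],0],
    [[0,0,-3.04],0],
    [[0,0,-3.04],0],
    [[0,0,-3.04],0]
  ]
}}

```text
time: 14.15
position: [0.5187, 0.031, 0.0234]
tool_rot: [0.516, -0.485, 0.484, -0.515]
ft_force: [0.5, -0.4, 0.3]
grip_width: 0.0002
```

Run:
```python
from h import *
o=get_obs(); print(o["position"],o["ft_force"])
c=camera("scene"); crop(c,280,190,440,310,5,"s10.png")
```

```text
[0.51871895 0.03102463 0.02342227] [ 0.51812004 -0.39489541  0.31200646]
```

View pics/s10.png

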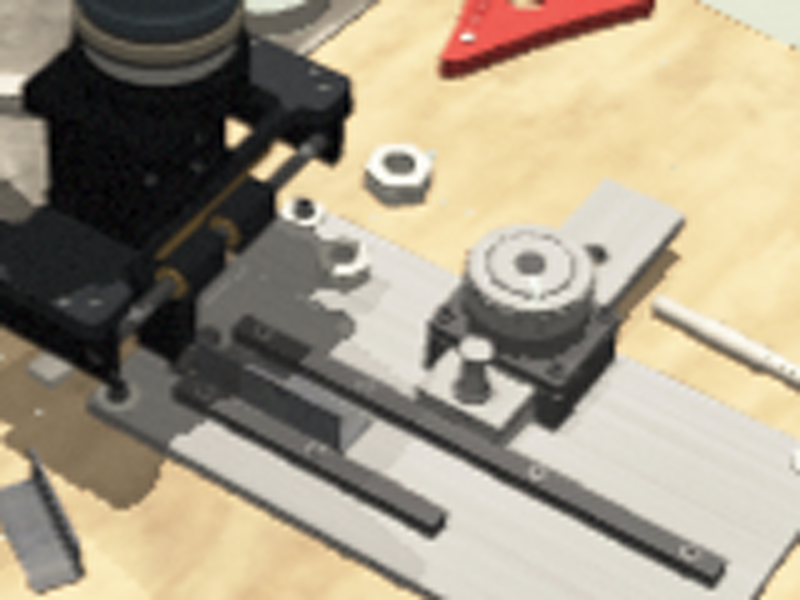

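Request:
{"name": "arm_command", "arguments": {
  "plan": [
    [[0.01,-0.2,0],0],
    [[0.02,-0.4,0],0],
    [[0.04,-0.6,0],0],
    [[0.05,-0.8,0],0],
    [[0.06,-1.0,0],0]
  ]
}}

```text
time: 14.7
position: [0.5202, 0.0065, 0.0244]
tool_rot: [-0.515, 0.484, -0.484, 0.516]
ft_force: [-0.7, 1.9, 1.9]
grip_width: 0.0007
```

Request:
{"name": "arm_command", "arguments": {
  "plan": [
    [[0.02,-0.3,0],0],
    [[0.04,-0.6,0],0],
    [[0.06,-0.9,0],0],
    [[0.08,-1.2,0],0],
    [[0.1,-1.5,0],0]
  ]
}}

```text
time: 15.2
position: [0.5227, -0.0314, 0.024]
tool_rot: [0.515, -0.484, 0.484, -0.515]
ft_force: [0.0, 1.9, 1.7]
grip_width: 0.0003
```

Run:
```python
from h import *
o=get_obs(); print(o["position"],o["ft_force"])
c=camera("scene"); crop(c,280,190,440,310,5,"s11.png")
```

```text
[ 0.5226715  -0.03138049  0.02400612] [0.03521051 1.90776074 1.6546742 ]
```

View pics/s11.png

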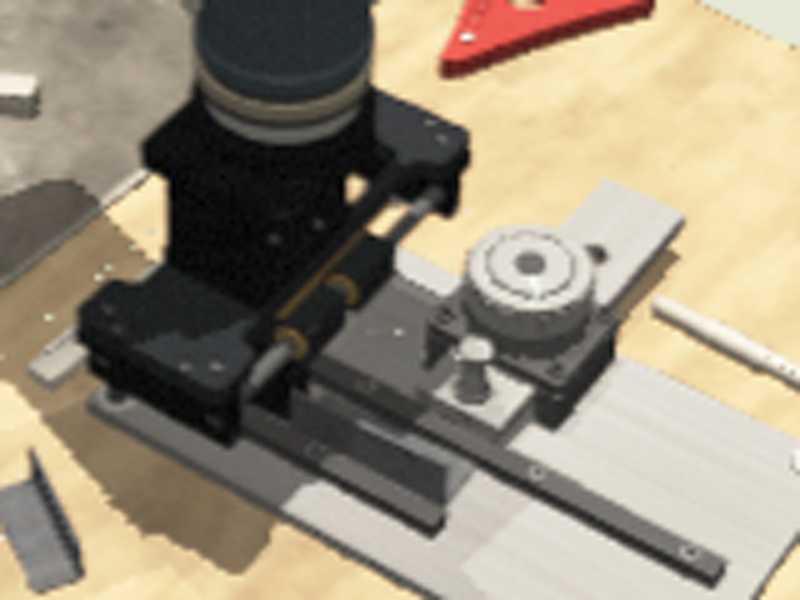

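Request:
{"name": "arm_command", "arguments": {
  "plan": [
    [[0.02,-0.3,0],0],
    [[0.04,-0.6,0],0],
    [[0.06,-0.9,0],0],
    [[0.08,-1.2,0],0],
    [[0.1,-1.5,0],0]
  ]
}}

```text
time: 15.75
position: [0.5252, -0.0689, 0.024]
tool_rot: [0.515, -0.484, 0.484, -0.515]
ft_force: [-0.2, 1.1, 0.6]
grip_width: 0.0006
```

Request:
{"name": "arm_command", "arguments": {
  "plan": [
    [[0.02,-0.3,0],0],
    [[0.04,-0.6,0],0],
    [[0.06,-0.9,0],0],
    [[0.08,-1.2,0],0],
    [[0.1,-1.5,0],0]
  ]
}}

```text
time: 16.25
position: [0.5277, -0.1064, 0.024]
tool_rot: [0.515, -0.484, 0.484, -0.515]
ft_force: [-0.5, 1.5, -0.4]
grip_width: 0.0002
```

Run:
```python
from h import *
o=get_obs(); print(o["position"],o["ft_force"])
c=camera("scene"); crop(c,300,210,460,330,5,"s12.png")
```

```text
[ 0.52772779 -0.10638102  0.02400622] [-0.53189504  1.52895947 -0.36333717]
```

View pics/s12.png

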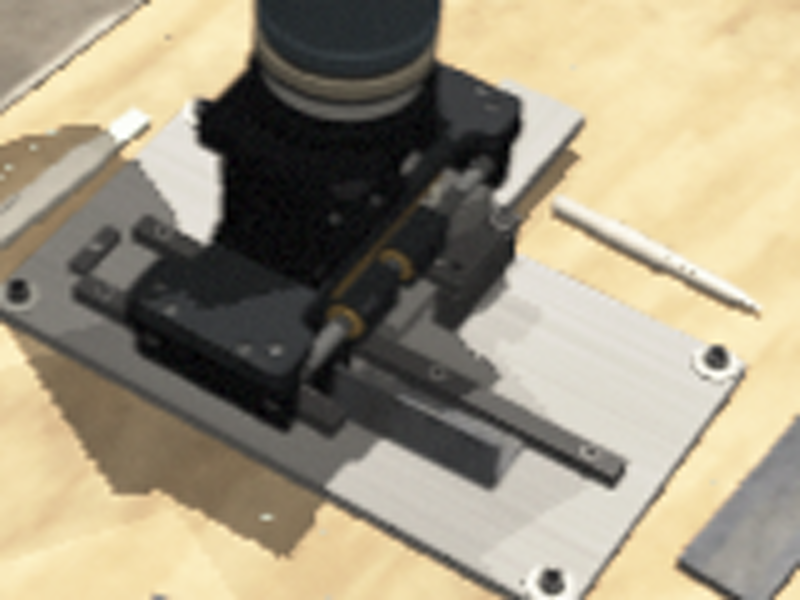

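Request:
{"name": "arm_command", "arguments": {
  "plan": [
    [[0.02,-0.3,0],0],
    [[0.04,-0.6,0],0],
    [[0.06,-0.85,0],0],
    [[0.07,-1.05,0],0],
    [[0.08,-1.2,0],0]
  ]
}}

```text
time: 16.8
position: [0.5298, -0.1362, 0.0241]
tool_rot: [-0.515, 0.484, -0.484, 0.515]
ft_force: [-0.8, 2.2, 1.8]
grip_width: 0.0003
```

Request:
{"name": "arm_command", "arguments": {
  "plan": [
    [[0,0.1,0],0],
    [[0,0.6,0],0],
    [[0,0.8,1.2],0],
    [[0,0.8,3],0],
    [[0,2.5,4.5],0]
  ]
}}

```text
time: 17.3
position: [0.5319, -0.0804, 0.1341]
tool_rot: [-0.514, 0.483, -0.487, 0.515]
ft_force: [1.9, -0.2, 0.7]
grip_width: 0.0007
```

Request:
{"name": "arm_command", "arguments": {
  "plan": [
    [[-0.4,1.5,1.5],0],
    [[-0.8,3.2,2.5],0],
    [[-0.8,4.5,2.5],0],
    [[-0.8,4.5,2.5],0]
  ]
}}

```text
time: 17.7
position: [0.5087, 0.039, 0.1959]
tool_rot: [-0.516, 0.482, -0.483, 0.518]
ft_force: [-0.5, -0.6, -0.7]
grip_width: 0.0002
```

Run:
```python
from h import *
o=get_obs(); print(o["time"],o["position"],o["ft_force"])
c=camera("scene"); crop(c,300,210,460,330,5,"s13.png")
c=camera("side"); crop(c,290,180,450,290,5,"d13.png")
c=camera("wrist"); cv2.imwrite("pics/w13.png",c["pixels"][:,:,::-1])
```

```text
17.7 [0.50872189 0.03902321 0.19594499] [-0.45046266 -0.64603203 -0.67519922]
```

View pics/s13.png

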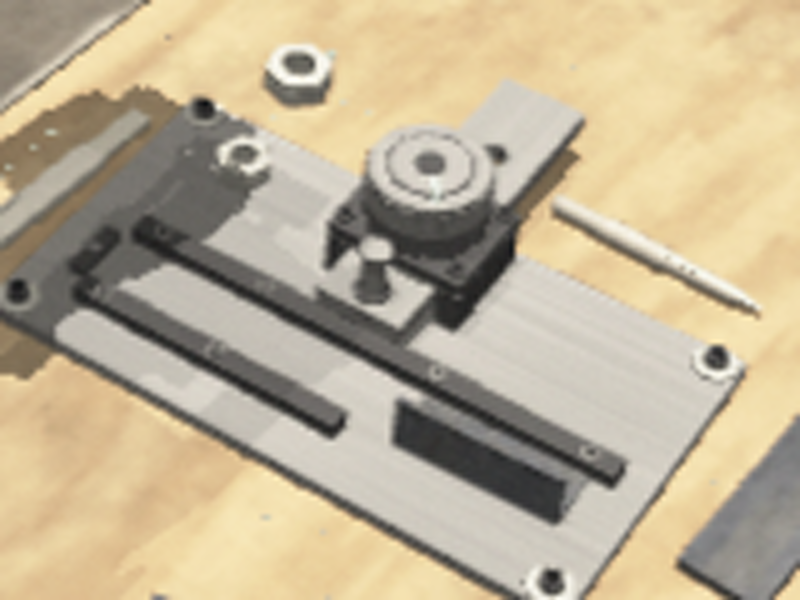

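View pics/d13.png

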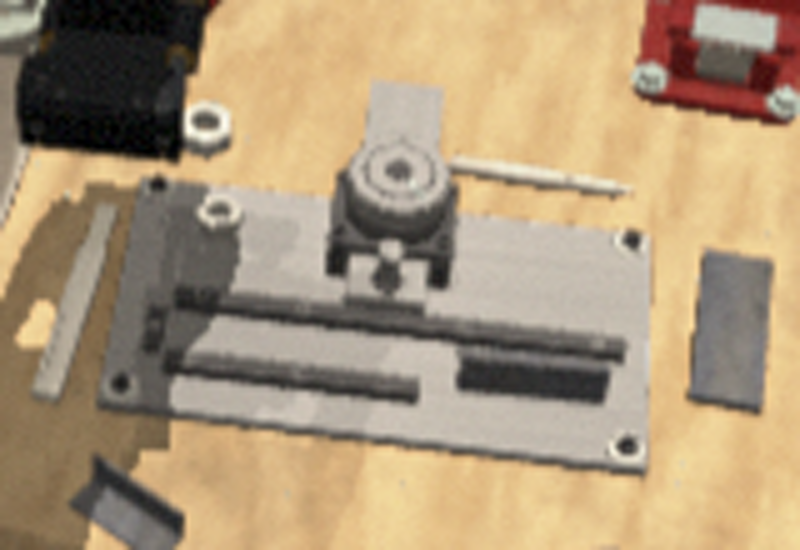

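The angle lies flat along the fence, with its leg base from (379,299) to (412,315) in the scene picture, and the keeper is back. I'll check the positions numerically.

Run:
```python
from h import *
j=np.load("jig.npz");R,t=j["R"],j["t"]+[.001,.0005]
J=lambda w:(R.T@(w[:2]-t)).round(4)
c=camera("scene")
for k,(x,y,z) in {"A":(393,445,.01),"B":(558,523,.01),"At":(398,400,.04),"Bt":(560,480,.04),"pin":(379,246,.059)}.items(): print("scene",k,J(ray(c,300+x/5,210+y/5,z)))
print("scene pin shut",J(ray(c,359.2,278.75,.059)))
c=camera("side")
for k,(x,y,z) in {"A":(458,387,.01),"B":(606,402,.01),"pin":(391,248,.059)}.items(): print("side",k,J(ray(c,290+x/5,180+y/5,z)))
print("side pin shut",J(ray(c,365.6,251,.059)))
```

```text
scene A [-0.0487 -0.0475]
scene B [-0.044  -0.1256]
scene At [-0.0487 -0.0475]
scene Bt [-0.0463 -0.1238]
scene pin [ 0.0073 -0.0019]
scene pin shut [-0.0619 -0.0035]
side A [-0.048  -0.0458]
side B [-0.0459 -0.1267]
side pin [ 0.0041 -0.0004]
side pin shut [-0.0721  0.0004]
```

View pics/w13.png

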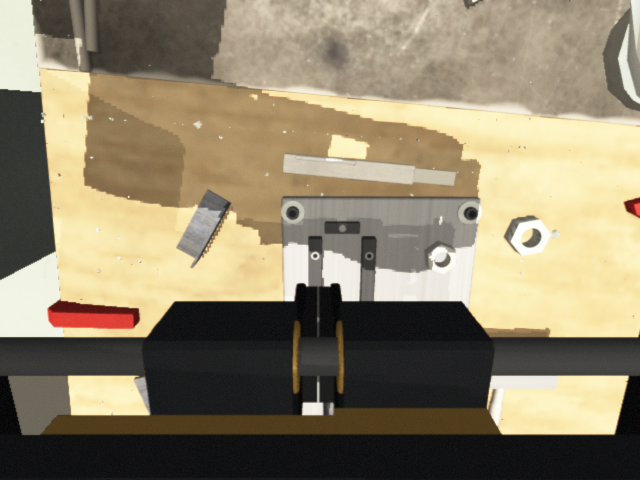

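Request:
{"name": "arm_command", "arguments": {
  "plan": [
    [[0,0,0],0],
    [[0,0,0],0]
  ]
}}

```text
time: 18.15
position: [0.5098, 0.0334, 0.1942]
tool_rot: [0.515, -0.485, 0.484, -0.515]
ft_force: [-0.4, 0.0, -0.5]
grip_width: 0.0005
```

```bash
python3 -c "
from rig import *
print(get_obs()['ft_force']); print(hand_in())"
```

```text
[-0.43799465  0.01457066 -0.45587118]
the job is handed in; nothing more can be done
None
```

The job is handed in, at about 18 s of the 61 allowed; `hand_in()` gives no verdict, so the results below are from my own checks.

- **Screw:** With the fingers shut, I rolled a fingertip round the knurled rim until the screw was backed off to about 930° (16.2 rad). The force readings there stayed at or below about 11 N.
- **Keeper:** I pushed it by its pin to its stop. The fingertip followed it for about 63.5 mm and the force rose to about 12 N at the stop.
- **Angle:** I slid it endways out of the nest with about 2 N. It lies flat by the fence, centre at about x = -32, y = -86 mm in the jig frame.
- **Bystanders:** The soapstone, nuts, punch, flat bar and small loose angle look unmoved in the last pictures. I did not compare the hammer and paste tin again, but the arm never went near them.
- **Clear of contact:** The arm stands clear, with wrist force about 0.6 N.

**Checks that disagreed:**
- **Keeper travel:** From pin positions before and after, the scene camera gives 69 mm and the side camera 76 mm, more than the 64 mm stop allows. I put this down to rough pixel picks on the shut pin, because the fingertip travel and the rise in force at the stop agree with 64 mm.
- **Screw angle:** One mid-way picture fitted either 250° or 610°, and a first size comparison did not settle it. The later rise of about 8 mm and the keeper sliding freely both fit the larger count.

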